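Load relays into a sprung feed track

ROBOT

A 7-joint arm with a two-finger parallel gripper is mounted at the origin on the work surface. World frame = base frame: x ahead of the robot, y to its left, z up, the work surface at z = 0. Lengths are in m, angles in degrees, forces in N, time in s.
With the tool pointing down it reaches from about 0.425 to 0.875 m from the base axis. Payload 8.4 kg.
Tool frame: the origin (TCP) lies midway between the tips of the shut fingers; the grasp point (between the pads) lies 19 mm behind it; z points along the fingers, y is the line along which they close (so a half turn about z gives the same grasp; the last joint's range is limited). The gripper opens to 85 mm and grips with 20 to 120 N. Pads are 22 mm wide; open, the fingers measure 114 mm over their backs; the gripper's body (76 mm by 85 mm) begins 54 mm behind the grasp point. The pads swing forward as they close: fully open they stand 13 mm farther back than shut.
Start: joints at [-80.512, 19.091, 2.286, 83.961, -0.768, 76.965, -3.352], TCP at [0.17, 0.627, 0.231] pointing down, gripper open.
Joint ranges: [-147.57, 147.57], [-21.85, 119.76], [-74.77, 79.35], [14.55, 137.4], [-85.83, 265.84], [4.83, 119.75], [-152.11, 152.11]. Speed limits (degrees/s): [127.2, 127.2, 159.86, 159.86, 180, 180, 180].

INTERFACE

Orientations are given as a 3x3 rotation matrix whose columns are the frame's x, y, z axes.
In Python, from rig import telemetry, get_image, close_job, boxes_of, outline_of, tip_of gives the robot as it stands.
- The arm moves only by the tool play_rows, never from a script. Its argument "targets" is a list that holds one entry, the list of rows, each a list of 5 numbers: the shift along the tool's x, y, z in m, then the turn about the tool's z in rad, then the finger opening in m, from 0 to 0.0854. In form: [[[dx, dy, dz, twist, gripper], ...]]. A call has 1 to 8 rows; each row shifts and turns the commanded pose from where the row before left it, along the tool's axes as they then stand; what a row does not reach is not made up. A row lasts 1/8 s, in which the tool goes at most 62.5 mm and 10.7 degrees, less where a joint would pass 70% of its speed; a pose out of reach is approached as far as the arm can. A call with a gripper value outside its range is refused whole. The fingers move at their own pace and stop on an object; "force" is the grip in N (left out, the last holds). Time passes only in rows, so rows that do not move let the fingers close. It gives the time, the measured TCP pose, the force, the opening and the grip force at its end, in the units of the state.
- telemetry.state(): the state, without advancing time (a new reading comes with each control period).
- get_image(name): name is "scene" or "top"; returns a dict with "frame" (400x640x3 uint8, red, green, blue), "fx", "fy", "cx", "cy" (pixels), "D" ([k1, k2, p1, p2, k3] as OpenCV has them; the pictures are not rectified), "rvec" (rotation vector, rad) and "tvec" (3), from world to camera coordinates, as OpenCV has them. Camera axes: x right, y down, z forward; pixel columns grow to the right and rows downward; lengths in m; the calibration is good to about 2 mm. A picture is of the moment at which its call begins. There is no depth.
- close_job(): hands the job in; it is judged then, once.
Trained networks look in the newest picture that a camera, given by its name, has taken for a name from the list of things; names that differ only in an ending like _2 or _b are one class to them, and where a whole thing is asked for, a point or a joint stands for the part that bears it (a point fixed in the world has none). Each returns a list of dicts, best first, with "score" (0 to 1); they miss things now and then, are a little off and sometimes report something else, mostly with a low value. They report only what shows in the picture. A call takes as long as a camera call.
- boxes_of(thing, camera): "centre" ([column, row] as shares, 0 to 1, of the picture: columns of its width, rows of its height, amid what is visible of it).
- outline_of(thing, camera): "region" (400x640 bool, what is visible of it) and "centre" ([column, row] as shares, 0 to 1, of the picture: columns of its width, rows of its height, amid what is visible of it).
- tip_of(thing, camera): "centre" ([column, row] as shares, 0 to 1, of the picture: columns of its width, rows of its height: a listed point, or the origin of a listed thing).
The state is a dict: "clock": time; "qpos": joint angles; "joint_velocities": joint speeds; "joint_efforts": joint torques, N m; "position": TCP position; "tcp_rot": TCP orientation; "force": force on the tool from outside, world axes, zero at the start; "moment": the same for the moment, N m; "width": opening from 0.0 (shut) to 1.0 (fully open); "gripper_force": force on a finger pad.
Only numpy, scipy, OpenCV 4.12 (cv2) and the standard library are available. Lean on these libraries where they do the work, as an engineer would, in place of code of your own. Each camera call takes 0.05 s, during which the arm holds its last target. There are 200 camera calls.

TASK

Load the two narrow relays into the spring-loaded feed track: draw the follower back by its black handle until you feel the rubber stop, slide the handle sideways so that it hooks behind the catch, and let go; then drop both relays, upright and one behind the other, onto the track floor between the gate and the follower. Finally unhook the handle and ease the follower forward, without letting it snap, until it holds both relays tight against the gate; do not yank at the catch, force the relays in or disturb the other things.

Things in the scene. Friction and masses are not known exactly. Their poses are not given: they have to be found in the camera images.
- feeder: Fixed aluminium feed track on the table, 220 x 56 mm. Origin: table height, mid-channel; y runs along the channel in the pull-back direction, x across it towards the catch, z up. All feeder coordinates below are in this frame. A steel gate closes the front end: inner face at y = -75 mm, top 42 mm above the table.
- channel (a point): Point on the channel floor, at feeder (0, -45, 12) mm, in the middle of where the two clamped relays stand. The channel is 27 mm wide; its floor is 12 mm and its wall tops 28 mm above the table, with lips flared outwards to x = +-21 mm to guide a part in. The black floor is cushioned: it yields at 6000 N/m, 3 mm at most.
- follower (a joint): Steel follower in the channel, pulled to the gate by a hidden spring: 0 = fully forward, grows (m) as drawn back along feeder y, at most 0.118. With two relays clamped it reads 0.054. Spring 3 N at 0, rising 60 N/m, plus drag of 0.4 N and 20 N per m/s. Let go with nothing in front it snaps to over 0.4 m/s; up to 0.25 m/s is gentle.
- pad (a point): Lower middle of the front face of the follower's flat pad (24 mm wide, top 46 mm above the table), at table height: feeder y = -69 mm + joint follower, so the gap between gate and pad is 6 mm + joint follower. Just the 24 mm wide carriage and the handle are behind it.
- handle (a joint): Cross slide of the black handle on the follower: 0 = central over the channel, 0.014 m = fully to feeder +x (hooked side). About 1 N of friction, no spring: it stays where it is put.
- handle_top (a point): Centre of the top of the black handle: an upright post, 14 mm along feeder y by 22 mm along feeder x, from 36 to 84 mm above the table, at feeder (x, y) = (joint handle, -29 mm + joint follower). Pinch it from above on the two faces along y, with the fingertips 50 mm or more above the table.
- pin (a point): Top of the follower's latch pin: upright, 8 mm thick, 28 to 48 mm above the table, 35 mm to feeder +x of the handle's centre, joined to the handle by a flat bar.
- side_rail: Fixed grey rail beside the track (feeder x 28 to 72 mm, y 5 to 123 mm, 22 mm high; origin and axes of the feeder). On it a steel catch, 44 mm high, is clamped at a setting that is not measured and must be felt: the pin rests behind its tooth at a follower value anywhere from 0.066 to 0.102. Over 15 N on rail or catch is too rough.
- rail_end (a point): Back end of the rail's top, feeder (50, 123, 22) mm. About the catch: its tooth is 8 mm long along y; the pin clears it by 3 mm with the handle at 0 and is blocked at 0.014. Its rubber stop, 3 mm behind the pin's rest, meets the pin at any handle position and yields at 6000 N/m. From the stop, the pin slides sideways behind the tooth.
- relay_a: Narrow relay: black case 24 mm (its x) by 30 mm (its y) by 40 mm high, with four 6 mm brass blades on top, 38 to 77 g. Origin: centre of the underside. Stands in the tray in any of its four places. Goes in blades up, 30 mm side along the channel, either way round, either relay first. Seated, 24 mm of case stand above the walls: hold it there by its 24 mm width.
- relay_b: Second narrow relay, identical. Lower them gently: 40 N between a relay and the track is too much.
- tray: Fixed shallow white tray with four components, 175 mm square, rim 11 mm high, floor 5 mm above the table. Origin: centre of the underside.
- wide_relay: Bystander in the tray: wider, lower relay, 38 by 42 mm, 30 mm high plus 6 mm blades; does not fit the channel. Leave alone.
- capacitor: Bystander in the tray: round black capacitor, 25 mm across, 36 mm high. Leave alone.
- screwdriver: Bystander: screwdriver, 170 mm long, lying beyond the tray.
- pliers: Bystander: small pliers with blue grips, 140 mm long, lying beyond the tray.
- flux_jar: Bystander: jar 52 mm across, 60 mm high, beyond the tray and the track.

How it is judged (in metres and radians):
On the way, in this order (a step that is already met when the one before it is completed fails the run):
1. the empty follower is parked: drawn back, handle hooked sideways behind the catch, and let go (value of joint follower above 0.063 m and value of joint handle above 0.008 m and contact force between the fingers and feeder below 0.5 N), for 0.3 s.
2. with the follower still parked, both relays stand upright on the channel floor between gate and pad, and the gripper has let go (value of joint follower above 0.063 m and value of joint handle above 0.008 m and x of relay_a in the frame of feeder between -0.004 and 0.004 m and y of relay_a in the frame of feeder between -0.064 and -0.01 m and z of each of relay_a, relay_b in the frame of feeder below 0.0145 m and angle between each of relay_a, relay_b's own z axis and vertical below 0.1 rad and x of relay_b in the frame of feeder between -0.004 and 0.004 m and y of relay_b in the frame of feeder between -0.064 and -0.01 m and contact force between the fingers and relay_a below 0.1 N and contact force between the fingers and relay_b below 0.1 N), for 0.2 s.
At the end, for the whole second after the job is handed in: Both narrow relays upright (0.1 rad) on the channel floor (within 2.5 mm), centred across it within 4 mm, between gate and pad; handle unhooked (under 0.008); follower at 0.051 to 0.057, clamping both relays against the gate; all at rest and let go (x of relay_a in the frame of feeder between -0.004 and 0.004 m and y of relay_a in the frame of feeder between -0.064 and -0.01 m and z of each of relay_a, relay_b in the frame of feeder below 0.0145 m and angle between each of relay_a, relay_b's own z axis and vertical below 0.1 rad and x of relay_b in the frame of feeder between -0.004 and 0.004 m and y of relay_b in the frame of feeder between -0.064 and -0.01 m and value of joint follower between 0.051 and 0.057 m and value of joint handle below 0.008 m and linear speed of each of relay_a, relay_b below 0.02 m/s and contact force between the fingers and feeder below 0.5 N); the robot touches nothing.
It fails at once if the rail with its catch and rubber stop is loaded with more than 15 N (contact force between side_rail and anything else above 15 N).
It fails at once if the follower snaps forward (faster than 0.25 m/s) (velocity of joint follower below -0.25 m/s).
It fails at once if a relay is forced against the track or the follower with more than 40 N (contact force between any of relay_a, relay_b and feeder above 40 N).
It fails at once if a bystander (wide relay, capacitor, screwdriver, pliers or jar) is moved by more than 15 mm (distance of any of wide_relay, capacitor, screwdriver, pliers, flux_jar from where it was at the start of the episode above 0.015 m).
It also fails if it takes over 72 s, if anything falls off the work surface, if the arm or the gripper's body presses on something with over 40 N, if the wrist force passes 120 N, or if a joint passes its speed limit or range.

## Working session

There is one attempt and no reset: what is moved stays moved. The work goes in short steps, Python scripts to look and compute and a tool call to move; the robot and the scene stay as the last step left them, time stands still between calls to the robot, and variables do not carry over. Pictures are saved under pics/ and viewed, at most 10 in all, crops included, and the job is handed in when it is done.

Besides the shell and the picture viewer there is one more tool, called after "Emit:" as a command line: name --argument value ..., lists and objects as JSON in quotes. play_rows: Moves the arm, as the interface text tells. Its arguments: {"type":"object","properties":{"targets":{"type":"array"},"force":{"type":"number"}},"required":["targets"]}

```bash
mkdir -p pics
cat > h.py <<'E'
import numpy as np, cv2
from rig import telemetry, get_image, close_job, boxes_of, outline_of, tip_of
def K(i): return np.array([[i["fx"],0,i["cx"]],[0,i["fy"],i["cy"]],[0,0,1.]])
def ray(i,px):
    R=cv2.Rodrigues(np.array(i["rvec"],float))[0]; t=np.array(i["tvec"],float).ravel()
    u=cv2.undistortPoints(np.array([[px]],float),K(i),np.array(i["D"],float)).ravel()
    return -R.T@t, R.T@np.array([u[0],u[1],1.])
def at_z(i,px,z):
    o,d=ray(i,px); return o+d*(z-o[2])/d[2]
def proj(i,P):
    return cv2.projectPoints(np.array(P,float).reshape(-1,1,3),np.array(i["rvec"],float),np.array(i["tvec"],float),K(i),np.array(i["D"],float))[0].reshape(-1,2)
def px(c): return [c[0]*640,c[1]*400]
def tri(rs):
    A=np.zeros((3,3));b=np.zeros(3)
    for o,d in rs:
        d=d/np.linalg.norm(d);M=np.eye(3)-np.outer(d,d);A+=M;b+=M@o
    return np.linalg.solve(A,b)
E
cat > a.py <<'E'
from h import *
np.set_printoptions(precision=4,suppress=True)
I={c:get_image(c) for c in("scene","top")}
for c in I: cv2.imwrite(f"pics/{c}0.png",I[c]["frame"][...,::-1])
Z=dict(feeder=0,channel=.012,handle_top=.084,pad=0,pin=.048,rail_end=.022,side_rail=0,relay_a=.005,tray=0,wide_relay=.005,capacitor=.005,flux_jar=0,screwdriver=0,pliers=0)
for n,z in Z.items():
    for c in I:
        for r in tip_of(n,c)[:3]:
            p=px(r["centre"]); print(n,c,round(r["score"],2),np.round(p,1),at_z(I[c],p,z))
s=telemetry.state();print(s["clock"],s["position"],s["tcp_rot"],s["force"],s["width"])
E
python3 a.py
```

```text
feeder scene 0.91 [359.1 177.4] [0.5249 0.2071 0.    ]
feeder scene 0.67 [206.9 219.4] [ 0.5141 -0.2443  0.    ]
feeder top 0.56 [229.5 227.3] [0.5227 0.1919 0.    ]
channel scene 0.83 [339.4 175.1] [0.5042 0.152  0.012 ]
channel top 0.59 [245.3 228.4] [0.5195 0.1512 0.012 ]
handle_top scene 0.54 [350.1 154.8] [0.5216 0.1719 0.084 ]
handle_top top 0.43 [231.6 231.1] [0.516  0.1699 0.084 ]
pad scene 0.73 [336.9 185.5] [0.5316 0.1283 0.    ]
pad top 0.76 [252.6 225.5] [0.5258 0.1352 0.    ]
pin scene 0.53 [357.2 170.4] [0.5518 0.1791 0.048 ]
pin top 0.64 [231.3 215.6] [0.5508 0.1772 0.048 ]
rail_end scene 0.91 [402.2 164.5] [0.5509 0.3396 0.022 ]
rail_end scene 0.46 [377.2 241.8] [0.8005 0.0795 0.022 ]
rail_end top 0.69 [173.5 215.5] [0.5544 0.3234 0.022 ]
side_rail scene 0.77 [358.3 175.7] [0.5162 0.2097 0.    ]
side_rail top 0.77 [228.5 229.2] [0.5182 0.1945 0.    ]
relay_a scene 0.73 [234.5 199.9] [ 0.4737 -0.155   0.005 ]
relay_a scene 0.72 [203.  221.8] [ 0.5251 -0.2573  0.005 ]
relay_a scene 0.61 [197.9 203.7] [ 0.4462 -0.2469  0.005 ]
relay_a top 0.73 [414. 222.] [ 0.5239 -0.256
[... 496 characters left out ...]
.5 243. ] [0.7883 0.1    0.    ]
flux_jar top 0.84 [268.1 122.6] [0.7772 0.0928 0.    ]
flux_jar top 0.43 [228.8 231. ] [0.5138 0.1938 0.    ]
screwdriver scene 0.64 [313.  250.5] [ 0.7376 -0.0575  0.    ]
screwdriver top 0.91 [329.8 132.1] [ 0.7493 -0.0582  0.    ]
screwdriver top 0.5 [174.4 215.3] [0.5549 0.3286 0.    ]
pliers scene 0.6 [354. 172.] [0.494  0.2089 0.    ]
pliers scene 0.56 [200.7 282.4] [ 0.717  -0.3225  0.    ]
pliers scene 0.55 [230.8 198.9] [ 0.4584 -0.1604  0.    ]
pliers top 0.94 [437.1 143.1] [ 0.7161 -0.3225  0.    ]
1.5 [0.1701 0.6273 0.2313] [[-0.9652  0.2617 -0.    ]
 [ 0.2617  0.9652 -0.    ]
 [ 0.     -0.     -1.    ]] [-0.329   0.1632 -0.3281] 0.999045285987619
```

Run:
```python
import cv2,numpy as np
t=cv2.imread("pics/top0.png");s=cv2.imread("pics/scene0.png")
a=cv2.resize(t[190:280,150:440],(800,248),interpolation=cv2.INTER_CUBIC)
b=cv2.resize(s[120:250,170:430],(700,350),interpolation=cv2.INTER_CUBIC)
b=cv2.copyMakeBorder(b,0,0,0,100,cv2.BORDER_CONSTANT)
cv2.imwrite("pics/z0.png",np.vstack([a,b]))
```

```text
(no output)
```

View pics/z0.png

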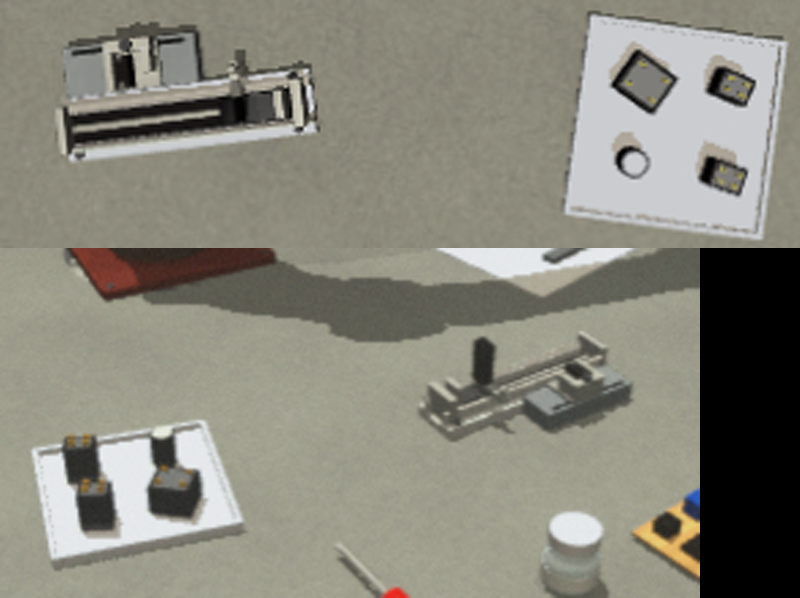

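```bash
cat > fit.py <<'E'
from h import *
from scipy.optimize import least_squares
np.set_printoptions(precision=4,suppress=True)
I={c:get_image(c) for c in("scene","top")}
M=dict(feeder=(0,0,0),channel=(0,-.045,.012),handle_top=(0,-.029,.084),pad=(0,-.069,0),pin=(.035,-.029,.048),rail_end=(.05,.123,.022))
obs=[]
for n,m in M.items():
    for c in I:
        for k in range(2):
            I[c]=get_image(c)
            r=[r for r in tip_of(n,c) if r["score"]>.35][:1]
            for q in r: obs.append((n,c,px(q["centre"])))
def T(v,m):
    ca,sa=np.cos(v[2]),np.sin(v[2]); return [v[0]+ca*m[0]-sa*m[1],v[1]+sa*m[0]+ca*m[1],m[2]]
def f(v):
    return np.concatenate([proj(I[c],T(v,M[n]))[0]-p for n,c,p in obs])
s=least_squares(f,[.52,.2,.06],loss="soft_l1",x_scale=[.01,.01,.05])
print("feeder",s.x,np.degrees(s.x[2]))
for (n,c,p),e in zip(obs,f(s.x).reshape(-1,2)): print(n,c,np.round(p,1),np.round(e,1))
# relay outlines
for n in("relay_a",):
    for c in I:
        I[c]=get_image(c)
        for r in outline_of(n,c)[:4]:
            m=r["region"].astype(np.uint8); 
            print(n,c,round(r["score"],2),px(r["centre"]),m.sum(),cv2.minAreaRect(cv2.findNonZero(m)))
        for r in tip_of(n,c)[:4]: print(" tip",c,r["score"],px(r["centre"]),at_z(I[c],px(r["centre"]),.005))
t=I["top"]["frame"];
cv2.imwrite("pics/z1.png",np.vstack([cv2.resize(t[205:270,390:440],(500,650),interpolation=cv2.INTER_CUBIC)[:,:, ::-1]])[:600])
v=s.x
pts=[T(v,(x,y,z)) for x,y,z in[(.0,-.075,.042),(-.0135,-.075,.028),(.0135,-.075,.028),(.05,.123,.022),(.028,.005,.022),(.072,.005,.022),(.072,.123,.022),(.028,.123,.022),(0,-.029,.084),(.035,-.029,.048)]]
A=[]
for c,(r0,r1,c0,c1) in dict(top=(195,255,160,280),scene=(140,200,320,440)).items():
    im=cv2.resize(I[c]["frame"][r0:r1,c0:c1,::-1],None,fx=6,fy=5 if 0 else 5,interpolation=cv2.INTER_CUBIC)
    for p in proj(I[c],pts): cv2.circle(im,(int((p[0]-c0+.5)*6),int((p[1]-r0+.5)*5)),2,(0,0,255),-1)
    A.append(im)
cv2.imwrite("pics/z2.png",np.vstack(A))
E
python3 fit.py
```

```text
feeder [0.5182 0.1951 0.1281] 7.339380911349418
feeder scene [356.7 175.2] [-2.3  2.1]
feeder scene [358.7 177.4] [-4.3 -0.1]
feeder top [225.7 228.9] [2.5 0.3]
feeder top [230.9 226.5] [-2.7  2.7]
channel scene [341.9 176.3] [0.6 2.3]
channel scene [341.  177.1] [1.5 1.6]
channel top [245.2 227.9] [ 0.4 -1.4]
channel top [245.3 225.2] [0.3 1.3]
handle_top scene [349.  156.8] [-0.6 -1.5]
handle_top scene [348.8 152.5] [-0.4  2.8]
handle_top top [382.7 220.9] [-149.6    7.5]
handle_top top [233.8 230.7] [-0.7 -2.3]
pad scene [336.1 184.2] [-0.6  0.6]
pad scene [199.2 203.5] [136.4 -18.7]
pad top [383.1 218.6] [-127.     6.3]
pin scene [352.6 172. ] [ 3. -0.]
pin scene [360.1 169.6] [-4.6  2.4]
pin top [233.6 213.9] [ 0.4 -0.9]
pin top [233.5 213.8] [ 0.5 -0.8]
rail_end scene [400.8 164.5] [-2.8  1.5]
rail_end scene [401.3 165.6] [-3.3  0.4]
rail_end top [174.7 218. ] [-1.2 -1.6]
rail_end top [175. 216.] [-1.5  0.4]
relay_a scene 0.67 [203.968, 214.4] 280 ((205.5, 215.5), (19.0, 15.0), 90.0)
relay_a scene 0.48 [198.20799999999997, 200.59999999999997] 205 ((200.6646270751953, 197.981704
[... 263 characters left out ...]
]
relay_a top 0.72 [211.584, 225.88] 2989 ((215.64022827148438, 222.76219177246094), (41.853553771972656, 93.2042236328125), 83.6598129272461)
relay_a top 0.58 [414.72, 219.72] 173 ((414.40008544921875, 221.20004272460938), (16.099689483642578, 11.62755298614502), 26.56505012512207)
relay_a top 0.46 [408.57599999999996, 255.12] 138 ((411.6500244140625, 253.55001831054688), (15.495159149169922, 9.486831665039062), 18.434947967529297)
relay_a top 0.3 [201.216, 214.32000000000002] 892 ((197.732666015625, 213.32672119140625), (19.303720474243164, 48.955833435058594), 84.2894058227539)
 tip top 0.58 [414.016, 220.8] [ 0.5268 -0.2562  0.005 ]
 tip top 0.56 [406.4, 255.12] [ 0.4446 -0.2349  0.005 ]
```

View pics/z2.png

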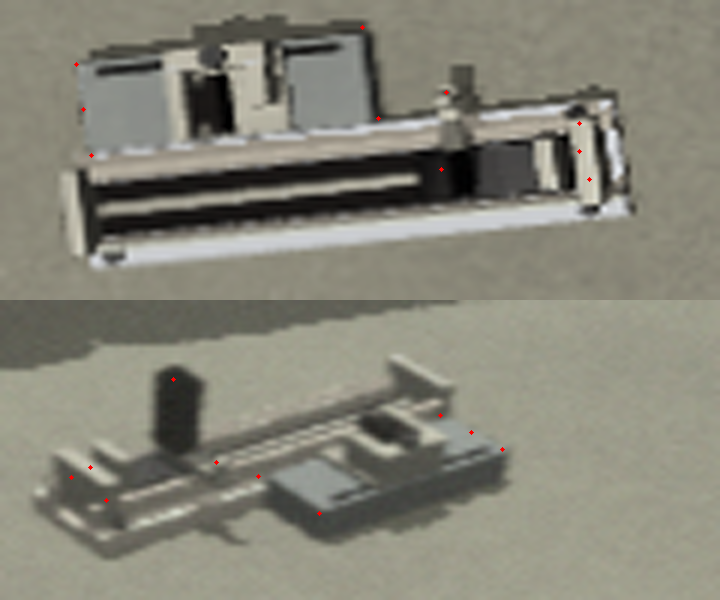

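View pics/z1.png

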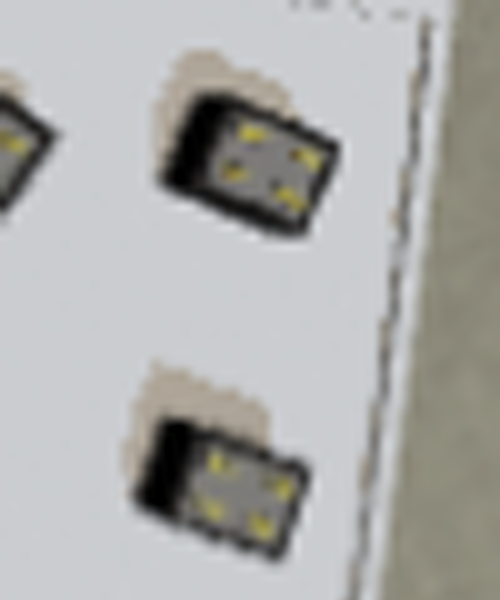

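```bash
cat > b.py <<'E'
from h import *
np.set_printoptions(precision=4,suppress=True)
I=get_image("top")
Z=lambda a,b:(a/6-.5+160,b/5-.5+195)
def line(n,a,b,z):
    p=at_z(I,Z(*a),z);q=at_z(I,Z(*b),z);d=p-q; print(n,p[:2],q[:2],"L",np.linalg.norm(d),"yaw",np.degrees(np.arctan2(-d[0],d[1])))
line("low edge z0",(95,264),(630,213),0)
line("low edge z28",(95,264),(630,213),.028)
line("rail lower",(87,153),(380,117),.022)
line("slot",(100,210),(418,179),.012)
print("gate",at_z(I,Z(580,160),.042))
# high-contrast sharper crop
R=cv2.Rodrigues(np.array(I["rvec"],float))[0];print("cam",-R.T@np.array(I["tvec"]).ravel())
o=190;im=cv2.resize(I["frame"][205:255,165:275,::-1],None,fx=7.2,fy=7.2,interpolation=cv2.INTER_LANCZOS4)
for yaw,col in((.1281,(0,0,255)),(.105,(0,255,0))):
    ca,sa=np.cos(yaw),np.sin(yaw);P=lambda x,y,z:(.5182+ca*x-sa*y,.1951+sa*x+ca*y,z)
    for poly in([P(.028,.005,.022),P(.072,.005,.022),P(.072,.123,.022),P(.028,.123,.022)],[P(-.021,-.075,.028),P(-.021,.12,.028)],[P(.021,-.075,.028),P(.021,.12,.028)],[P(-.011,-.036,.084),P(.011,-.036,.084),P(.011,-.022,.084),P(-.011,-.022,.084)],[P(-.02,-.075,.042),P(.02,-.075,.042)]):
        q=((proj(I,poly)-[165,205]+.5)*7.2).astype(int); cv2.polylines(im,[q],len(poly)>2,col,1)
cv2.imwrite("pics/z3.png",im)
E
python3 b.py
```

```text
low edge z0 [0.4766 0.3275] [0.4971 0.1069] L 0.22151375270949913 yaw 5.309623876587745
low edge z28 [0.4784 0.318 ] [0.4983 0.1033] L 0.2156237758184763 yaw 5.309623876587742
rail lower [0.5313 0.3225] [0.5459 0.203 ] L 0.12035195279628341 yaw 6.993481937923316
slot [0.5034 0.3209] [0.5158 0.1904] L 0.1310907799356227 yaw 5.409913122929749
gate [0.5241 0.1205 0.042 ]
cam [ 0.5455 -0.0267  1.053 ]
```

View pics/z3.png

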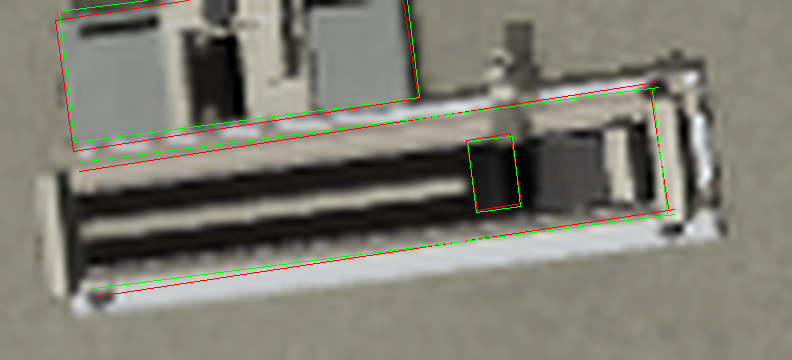

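Emit:
play_rows --targets '[[[0,0,0,-0.18,0.05],[0,0,0,-0.181,0.05],[-0.0254,-0.041,0,0,0.05],[-0.0254,-0.041,0,0,0.05],[-0.0254,-0.041,0,0,0.05],[-0.0254,-0.041,0,0,0.05],[-0.0254,-0.041,0,0,0.05],[-0.0254,-0.041,0,0,0.05]]]'

```text
clock: 5.35
position: [0.3463, 0.3957, 0.2316]
tcp_rot: [[-0.995, -0.096, 0.0], [-0.096, 0.995, 0.001], [-0.0, 0.0, -1.0]]
force: [-0.4, 0.6, 0.3]
width: 0.586
gripper_force: 0.0
```

Emit:
play_rows --targets '[[[-0.0254,-0.041,0.01,0,0.05],[-0.0254,-0.041,0.01,0,0.05],[-0.0254,-0.041,0.01,0,0.05],[-0.0254,-0.041,0.01,0,0.05],[-0.0254,-0.041,0.01,0,0.05],[-0.0254,-0.041,0.01,0,0.05],[0,0,0.01,0,0.05],[0,0,0.01,0,0.05]]]'

```text
clock: 6.35
position: [0.5205, 0.1674, 0.1508]
tcp_rot: [[-0.995, -0.096, -0.0], [-0.096, 0.995, 0.0], [0.0, 0.0, -1.0]]
force: [-0.4, 0.6, -0.2]
width: 0.587
gripper_force: 0.0
```

```bash
cat > st.py <<'E'
from h import *
np.set_printoptions(precision=4,suppress=True)
s=telemetry.state()
F=np.array([.5175,.195]);a=.096;R=np.array([[np.cos(a),np.sin(a)],[-np.sin(a),np.cos(a)]])
p=np.array(s["position"]);t=np.array(s["tcp_rot"]);f=np.array(s["force"])
print("t",round(s["clock"],2),"pos",p,"feeder xy",R@(p[:2]-F),"tooly yaw",np.arctan2(-t[0,1],t[1,1]),"F feeder",R@f[:2],f[2],"w",s["width"]*85.4,s["gripper_force"])
E
python3 st.py
```

```text
t 6.35 pos [0.5205 0.1674 0.1508] feeder xy [ 0.0003 -0.0278] tooly yaw 0.09620084182838723 F feeder [-0.3139  0.6528] -0.2272745542641827 w 50.164503379108055 0.0
```

Emit:
play_rows --targets '[[[0,-0.001,0.03,0,0.05],[0,0,0.03,0,0.05],[0,0,0.025,0,0.05],[0,0,0.01,0,0.05],[0,0,0,0,0.05],[0,0,0,0,0.01],[0,0,0,0,0.01],[0,0,0,0,0.01]]]' --force 25

```text
clock: 7.35
position: [0.5213, 0.1711, 0.058]
tcp_rot: [[-0.995, -0.099, 0.003], [-0.099, 0.995, 0.006], [-0.003, 0.006, -1.0]]
force: [-0.3, 14.5, 1.8]
width: 0.157
gripper_force: 30.2
```

```bash
python3 st.py
```

```text
t 7.35 pos [0.5213 0.1711 0.058 ] feeder xy [ 0.0015 -0.0241] tooly yaw 0.0996059390098015 F feeder [ 1.0448 14.4502] 1.7794443016341537 w 13.448346375299359 30.221910774707794
```

Emit:
play_rows --targets '[[[0,0.002,0,0,0.01],[0,0.002,0,0,0.01],[0,0,0,0,0.01]]]'

```text
clock: 7.72
position: [0.5213, 0.1716, 0.0579]
tcp_rot: [[-0.995, -0.097, 0.002], [-0.097, 0.995, 0.002], [-0.002, 0.002, -1.0]]
force: [-2.4, 4.8, 6.0]
width: 0.156
gripper_force: 30.9
```

Emit:
play_rows --targets '[[[0,0.002,0,0,0.01],[0,0.002,0,0,0.01],[0,0,0,0,0.01]]]'

```text
clock: 8.1
position: [0.5213, 0.1731, 0.0578]
tcp_rot: [[-0.995, -0.095, 0.002], [-0.095, 0.995, -0.0], [-0.002, -0.0, -1.0]]
force: [-1.0, -3.1, 9.2]
width: 0.155
gripper_force: 31.2
```

```bash
python3 st.py
```

```text
t 8.1 pos [0.5213 0.1731 0.0578] feeder xy [ 0.0017 -0.0222] tooly yaw 0.0955142576372296 F feeder [-1.294  -2.9806] 9.218330306364926 w 13.237130516223248 31.244495809078217
```

Emit:
play_rows --targets '[[[0,0.004,-0.002,0,0.01],[0.0003,0.008,0,0,0.01],[0.0003,0.008,0,0,0.01],[0.0003,0.008,0,0,0.01],[0.0003,0.008,0,0,0.01],[0,0.008,0,0,0.01],[0,0.008,0,0,0.01],[0,0.003,0,0,0.01]]]'

```text
clock: 9.1
position: [0.5153, 0.2265, 0.0581]
tcp_rot: [[-0.996, -0.095, 0.003], [-0.095, 0.996, -0.002], [-0.002, -0.003, -1.0]]
force: [9.1, -7.2, -9.5]
width: 0.157
gripper_force: 28.9
```

Emit:
play_rows --targets '[[[0,0.001,0,0,0.01],[0,0,0,0,0.01]]]'

```text
clock: 9.35
position: [0.5152, 0.2273, 0.0581]
tcp_rot: [[-0.996, -0.094, 0.003], [-0.094, 0.996, -0.002], [-0.002, -0.002, -1.0]]
force: [9.5, -4.5, -8.4]
width: 0.155
gripper_force: 28.9
```

```bash
python3 st.py
```

```text
t 9.35 pos [0.5152 0.2273 0.0581] feeder xy [0.0008 0.0324] tooly yaw 0.09442908426811027 F feeder [ 9.0493 -5.3893] -8.425913868017076 w 13.228050483654979 28.939845263957977
```

Emit:
play_rows --targets '[[[-0.001,0.001,0.001,0,0.01],[0,0.001,0,0,0.01],[0,0.001,0,0,0.01],[0,0.001,0,0,0.01],[0,0,0,0,0.01]]]'

```text
clock: 9.98
position: [0.5152, 0.2317, 0.0579]
tcp_rot: [[-0.996, -0.095, 0.001], [-0.095, 0.996, -0.002], [-0.001, -0.002, -1.0]]
force: [1.8, -6.5, 2.6]
width: 0.157
gripper_force: 30.6
```

Emit:
play_rows --targets '[[[0,0.001,0,0,0.01],[0,0.001,0,0,0.01],[0,0.001,0,0,0.01],[0,0,0,0,0.01]]]'

```text
clock: 10.48
position: [0.5149, 0.2346, 0.0579]
tcp_rot: [[-0.996, -0.094, 0.001], [-0.094, 0.996, -0.002], [-0.001, -0.002, -1.0]]
force: [0.3, -7.3, 2.6]
width: 0.157
gripper_force: 30.7
```

Emit:
play_rows --targets '[[[0,0.001,0,0,0.01],[0,0.001,0,0,0.01],[0,0.001,0,0,0.01],[0,0.001,0,0,0.01],[0,0,0,0,0.01]]]'

```text
clock: 11.1
position: [0.5145, 0.2385, 0.0579]
tcp_rot: [[-0.996, -0.094, 0.001], [-0.094, 0.996, -0.002], [-0.001, -0.002, -1.0]]
force: [2.2, -6.4, 3.2]
width: 0.157
gripper_force: 30.7
```

Emit:
play_rows --targets '[[[0,0.001,0,0,0.01],[0,0.001,0,0,0.01],[0,0.001,0,0,0.01],[0,0.001,0,0,0.01],[0,0,0,0,0.01]]]'

```text
clock: 11.72
position: [0.5141, 0.2424, 0.0579]
tcp_rot: [[-0.996, -0.094, 0.001], [-0.094, 0.996, -0.002], [-0.001, -0.002, -1.0]]
force: [1.3, -7.4, 4.4]
width: 0.158
gripper_force: 30.7
```

Emit:
play_rows --targets '[[[0,0.001,0,0,0.01],[0,0.001,0,0,0.01],[0,0.001,0,0,0.01],[0,0.001,0,0,0.01],[0,0,0,0,0.01]]]'

```text
clock: 12.35
position: [0.5137, 0.2463, 0.0579]
tcp_rot: [[-0.996, -0.094, 0.001], [-0.094, 0.996, -0.002], [-0.001, -0.002, -1.0]]
force: [2.0, -8.2, 4.0]
width: 0.16
gripper_force: 30.7
```

Emit:
play_rows --targets '[[[0,0.001,0,0,0.01],[0,0.001,0,0,0.01],[0,0.001,0,0,0.01],[0,0.001,0,0,0.01],[0,0,0,0,0.01]]]'

```text
clock: 12.98
position: [0.5134, 0.2502, 0.0579]
tcp_rot: [[-0.996, -0.094, 0.001], [-0.094, 0.996, -0.002], [-0.001, -0.002, -1.0]]
force: [1.1, -7.3, 3.2]
width: 0.16
gripper_force: 30.8
```

Emit:
play_rows --targets '[[[0,0.001,0,0,0.01],[0,0.001,0,0,0.01],[0,0.001,0,0,0.01],[0,0.001,0,0,0.01],[0,0,0,0,0.01]]]'

```text
clock: 13.6
position: [0.513, 0.2541, 0.0579]
tcp_rot: [[-0.996, -0.094, 0.001], [-0.094, 0.996, -0.002], [-0.001, -0.002, -1.0]]
force: [1.9, -7.9, 4.8]
width: 0.16
gripper_force: 30.8
```

Emit:
play_rows --targets '[[[0,0.001,0,0,0.01],[0,0.001,0,0,0.01],[0,0.001,0,0,0.01],[0,0.001,0,0,0.01],[0,0,0,0,0.01]]]'

```text
clock: 14.22
position: [0.5127, 0.2568, 0.0579]
tcp_rot: [[-0.996, -0.093, 0.001], [-0.093, 0.996, -0.004], [-0.0, -0.004, -1.0]]
force: [2.0, -11.9, 5.3]
width: 0.159
gripper_force: 31.1
```

Emit:
play_rows --targets '[[[-0.002,0,0,0,0.01],[-0.002,0,0,0,0.01],[-0.002,0,0,0,0.01],[-0.002,0,0,0,0.01],[0,0,0,0,0.01]]]'

```text
clock: 14.85
position: [0.5202, 0.2576, 0.0578]
tcp_rot: [[-0.996, -0.093, -0.0], [-0.093, 0.996, -0.004], [0.001, -0.004, -1.0]]
force: [-1.1, -11.8, 7.7]
width: 0.158
gripper_force: 31.3
```

Emit:
play_rows --targets '[[[-0.002,0,0,0,0.01],[-0.002,0,0,0,0.01],[-0.002,0,0,0,0.01],[0,0,0,0,0.01]]]'

```text
clock: 15.35
position: [0.5262, 0.2581, 0.0578]
tcp_rot: [[-0.996, -0.093, -0.0], [-0.093, 0.996, -0.004], [0.001, -0.004, -1.0]]
force: [-0.9, -11.4, 7.0]
width: 0.157
gripper_force: 31.3
```

Emit:
play_rows --targets '[[[-0.001,0,0,0,0.01],[0,-0.001,0,0,0.01],[0,-0.001,0,0,0.01],[0,-0.001,0,0,0.01],[0,-0.001,0,0,0.01],[0,-0.001,0,0,0.01],[0,0,0,0,0.01]]]'

```text
clock: 16.23
position: [0.527, 0.2544, 0.0578]
tcp_rot: [[-0.996, -0.094, -0.001], [-0.094, 0.996, -0.003], [0.001, -0.002, -1.0]]
force: [-2.6, -8.7, 6.7]
width: 0.156
gripper_force: 31.2
```

Emit:
play_rows --targets '[[[0,-0.001,0,0,0.01],[0,-0.001,0,0,0.01],[0,-0.001,0,0,0.01],[0,0,0,0,0.01]]]'

```text
clock: 16.73
position: [0.5271, 0.2539, 0.0579]
tcp_rot: [[-0.995, -0.096, -0.0], [-0.096, 0.995, 0.0], [0.0, 0.0, -1.0]]
force: [-2.4, -1.8, 5.8]
width: 0.16
gripper_force: 30.9
```

Emit:
play_rows --targets '[[[0,0,0,0,0.03],[0,0,0,0,0.03],[0,0,0,0,0.05],[0,0,-0.03,0,0.05],[0,0,-0.05,0,0.05],[0,0,-0.05,0,0.05],[0,-0.05,0,0,0.05],[0,-0.06,0,0,0.05]]]'

```text
clock: 17.73
position: [0.5381, 0.1445, 0.188]
tcp_rot: [[-0.995, -0.099, 0.001], [-0.099, 0.995, 0.001], [-0.002, 0.001, -1.0]]
force: [1.3, -0.6, -0.4]
width: 0.587
gripper_force: 0.0
```

Emit:
play_rows --targets '[[[0,-0.06,0,0,0.05],[0,-0.06,0,0,0.05],[0,0,0,0,0.05]]]'

```text
clock: 18.1
position: [0.5495, 0.019, 0.1878]
tcp_rot: [[-0.996, -0.087, 0.001], [-0.087, 0.996, -0.001], [-0.001, -0.001, -1.0]]
force: [0.7, 1.1, -0.0]
width: 0.584
gripper_force: 0.0
```

```bash
python3 st.py
cat > c.py <<'E'
from h import *
np.set_printoptions(precision=4,suppress=True)
I={c:get_image(c) for c in("scene","top")}
for c in I:
    for n in("relay_a","handle_top","pad","channel"):
        for r in tip_of(n,c)[:3]:
            p=px(r["centre"]);print(n,c,round(r["score"],2),np.round(p,1),at_z(I[c],p,dict(relay_a=.005,handle_top=.084,pad=0,channel=.012)[n]))
t=I["top"];im=t["frame"][...,::-1]
# blades: brass colour -> blobs
m=cv2.inRange(cv2.cvtColor(im.copy(),cv2.COLOR_BGR2HSV),(18,90,60),(35,255,255)); m[:, :360]=0;m[:200]=0;m[275:]=0;m[:,440:]=0
n,l,st,ce=cv2.connectedComponentsWithStats(m)
for k in range(1,n): print("blade",st[k,4],ce[k],at_z(t,ce[k],.048)[:2])
a=cv2.resize(im[205:270,385:440],(500,591),interpolation=cv2.INTER_LANCZOS4)
cv2.imwrite("pics/c.png",a)
b=cv2.resize(im[195:260,160:280],(800,433),interpolation=cv2.INTER_LANCZOS4); 
cv2.imwrite("pics/d.png",b)
E
python3 c.py
```

```text
t 18.1 pos [0.5495 0.019  0.1878] feeder xy [ 0.015  -0.1783] tooly yaw 0.08759538313713457 F feeder [0.8403 1.0408] -0.0018563007424474945 w 49.875185098831565 0.0
relay_a scene 0.78 [207.3 220.3] [ 0.5243 -0.2459  0.005 ]
relay_a scene 0.49 [200.3 205.6] [ 0.4572 -0.2437  0.005 ]
handle_top scene 0.65 [374.8 146.9] [0.5156 0.2586 0.084 ]
pad scene 0.71 [358.6 176.4] [0.5198 0.2085 0.    ]
channel scene 0.65 [339.5 175.6] [0.5067 0.1509 0.012 ]
relay_a top 0.71 [408.1 254.3] [ 0.4464 -0.2392  0.005 ]
handle_top top 0.73 [407.2 255.3] [ 0.4518 -0.2209  0.084 ]
handle_top top 0.68 [438.8 143.6] [ 0.7013 -0.3027  0.084 ]
handle_top top 0.64 [196.8 223.6] [0.5344 0.2488 0.084 ]
blade 3 [382.3333 212.6667] [ 0.5486 -0.1733]
blade 3 [377.3333 219.6667] [ 0.5327 -0.1612]
blade 3 [390.3333 218.6667] [ 0.5342 -0.1915]
blade 2 [414.5 218. ] [ 0.5341 -0.2481]
blade 3 [420.     220.3333] [ 0.5283 -0.2609]
blade 2 [412.5 222. ] [ 0.5249 -0.2431]
blade 2 [418.5 224.5] [ 0.5187 -0.257 ]
blade 1 [386. 226.] [ 0.5175 -0.1809]
blade 1 [411. 251.] [ 0.4579 -0.2374]
blade 2 [418.  253.5] [ 0.4516 -0.2537]
blade 1 [411. 256.] [ 0.4463 -0.2371]
blade 3 [415.6667 257.3333] [ 0.4429 -0.2479]
```

View pics/d.png

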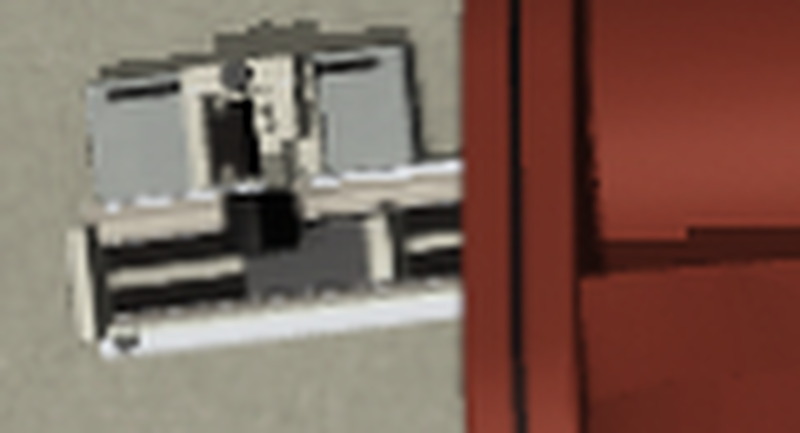

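```bash
cat > e.py <<'E'
from h import *
np.set_printoptions(precision=4,suppress=True)
print(np.round(telemetry.state()["qpos"],1))
I=get_image("top");im=cv2.resize(I["frame"][205:270,385:440,::-1],(500,591),interpolation=cv2.INTER_LANCZOS4)
for x,y,d in((.526,-.2525,-24),(.448,-.2425,-20)):
    a=np.radians(d);c,s=np.cos(a),np.sin(a)
    for z in(.005,.045):
        P=[(x+c*u-s*v,y+s*u+c*v,z) for u,v in((-.012,-.015),(.012,-.015),(.012,.015),(-.012,.015))]
        q=((proj(I,P)-[385,205]+.5)*9.09).astype(int);cv2.polylines(im,[q],True,(0,0,255) if z>.01 else (0,255,0),1)
cv2.imwrite("pics/e.png",im)
E
python3 e.py
```

```text
[-33.2   9.4  29.  102.7  -4.9  69.2  92.7]
```

View pics/e.png

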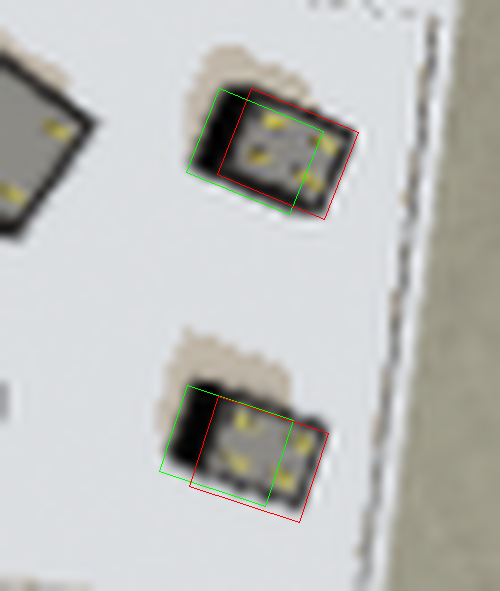

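Emit:
play_rows --targets '[[[0.0082,-0.0447,0,0,0.05],[0.0082,-0.0447,0,0,0.05],[0.0082,-0.0447,0,0,0.05],[0.0082,-0.0447,0,0,0.05],[0.0082,-0.0447,0,0,0.05],[0.0082,-0.0447,0,0,0.05],[0,0,0,0.174,0.05],[0,0,0,0.174,0.05]]]'

```text
clock: 19.65
position: [0.5259, -0.2475, 0.1873]
tcp_rot: [[-0.967, 0.256, -0.0], [0.256, 0.967, -0.0], [0.0, -0.0, -1.0]]
force: [0.2, 0.8, -0.5]
width: 0.587
gripper_force: 0.0
```

Emit:
play_rows --targets '[[[0,0,0,0.174,0.05],[0,0,0,0.174,0.05],[0,0,0,0.174,0.05],[0,0,0,0.174,0.05],[0,0,0,0.174,0.05],[0,0,0,0.174,0.05],[0,0,0,0.174,0.05],[0,0,0,0.174,0.05]]]'

```text
clock: 20.65
position: [0.5262, -0.2465, 0.1874]
tcp_rot: [[0.078, 0.997, 0.0], [0.997, -0.078, 0.0], [0.0, 0.0, -1.0]]
force: [0.3, -0.1, 0.3]
width: 0.588
gripper_force: 0.0
```

Emit:
play_rows --targets '[[[0,0,0,0.174,0.05],[0,0,0,0.174,0.05],[0,0,0,0,0.05]]]'

```text
clock: 21.02
position: [0.5262, -0.2465, 0.1872]
tcp_rot: [[0.407, 0.913, -0.0], [0.913, -0.407, -0.0], [-0.001, -0.0, -1.0]]
force: [-0.8, 0.5, -0.6]
width: 0.584
gripper_force: 0.0
```

```bash
cat > go.py <<'E'
import sys
from h import *
np.set_printoptions(precision=4,suppress=True)
# target x y z, tool-y world angle deg
x,y,z,g=map(float,sys.argv[1:5]);s=telemetry.state()
p=np.array(s["position"]);R=np.array(s["tcp_rot"]);d=R.T@(np.array([x,y,z])-p)
g0=np.degrees(np.arctan2(R[1,1],R[0,1]))
print("pos",p,"angle",g0,"tool delta",d,"twist rad",-np.radians((g-g0+180)%360-180),"q7",s["qpos"][6],"t",s["clock"],"w",s["width"]*85.4)
E
python3 go.py .526 -.2525 .0235 -24.5
```

```text
pos [ 0.5262 -0.2465  0.1872] angle -24.03322803303105 tool delta [-0.0055  0.0023  0.1637] twist rad 0.008146707679618623 q7 13.11526751001789 t 21.025 w 49.88882059553557
```

Descend over relay 1, settle, close.

Emit:
play_rows --targets '[[[-0.0055,0.0023,0.03,0.008,0.05],[0,0,0.04,0,0.05],[0,0,0.04,0,0.05],[0,0,0.03,0,0.05],[0,0,0.015,0,0.05],[0,0,0.0085,0,0.05],[0,0,0,0,0.05],[0,0,0,0,0.04]]]'

```text
clock: 22.02
position: [0.5266, -0.253, 0.0248]
tcp_rot: [[0.416, 0.91, 0.001], [0.91, -0.416, -0.0], [0.0, 0.001, -1.0]]
force: [0.8, -0.5, -0.3]
width: 0.469
gripper_force: 0.0
```

Emit:
play_rows --targets '[[[0,0,0,0,0.03],[0,0,0,0,0.018],[0,0,0,0,0.018],[0,0,0,0,0.018],[0,0,0,0,0.018]]]' --force 25

```text
clock: 22.65
position: [0.5265, -0.2529, 0.0245]
tcp_rot: [[0.416, 0.909, 0.001], [0.909, -0.416, -0.0], [0.0, 0.001, -1.0]]
force: [-1.1, 1.1, 6.8]
width: 0.277
gripper_force: 25.4
```

```bash
python3 go.py .526 -.2525 .0235 -24.5
```

```text
pos [ 0.5265 -0.2529  0.0245] angle -24.57387784043184 tool delta [ 0.0001 -0.0006  0.001 ] twist rad -0.0012894115597984906 q7 21.385987194183443 t 22.65 w 23.646718282742142
```

Emit:
play_rows --targets '[[[0,0,-0.02,0,0.018],[0,0,-0.04,0,0.018],[0,0,-0.04,-0.175,0.018],[0,0,-0.02,-0.175,0.018],[0,0,0,-0.175,0.018],[0.0438,0.00375,0,0,0.018],[0.0438,0.00375,0,0,0.018],[0.0438,0.00375,0,0,0.018]]]'

```text
clock: 23.65
position: [0.5243, -0.12, 0.1448]
tcp_rot: [[-0.095, 0.995, 0.001], [0.995, 0.095, 0.0], [0.0, 0.001, -1.0]]
force: [0.6, -0.0, -0.3]
width: 0.274
gripper_force: 24.7
```

Emit:
play_rows --targets '[[[0.0438,0.00375,0,0,0.018],[0.0438,0.00375,0,0,0.018],[0.0438,0.00375,0,0,0.018],[0.0438,0.00375,0,0,0.018],[0.0438,0.00375,0,0,0.018],[0.0438,0.00375,0,0,0.018],[0,0,0,0,0.018],[0,0,0,0,0.018]]]'

```text
clock: 24.65
position: [0.5219, 0.142, 0.1444]
tcp_rot: [[-0.095, 0.995, 0.0], [0.995, 0.095, -0.0], [-0.0, 0.0, -1.0]]
force: [-0.1, 0.2, -0.6]
width: 0.276
gripper_force: 24.7
```

```bash
python3 go.py .5223 .1428 .068 5.5
python3 - <<'E'
from h import *
I=get_image("scene");im=cv2.resize(I["frame"][90:210,290:430,::-1],None,fx=5,fy=5,interpolation=cv2.INTER_CUBIC)
cv2.imwrite("pics/f.png",im)
E
```

```text
pos [0.5219 0.142  0.1444] angle 5.462805290140803 tool delta [0.0008 0.0004 0.0764] twist rad -0.000649170151366917 q7 -5.6693337475348216 t 24.65 w 23.54859441559922
```

View pics/f.png

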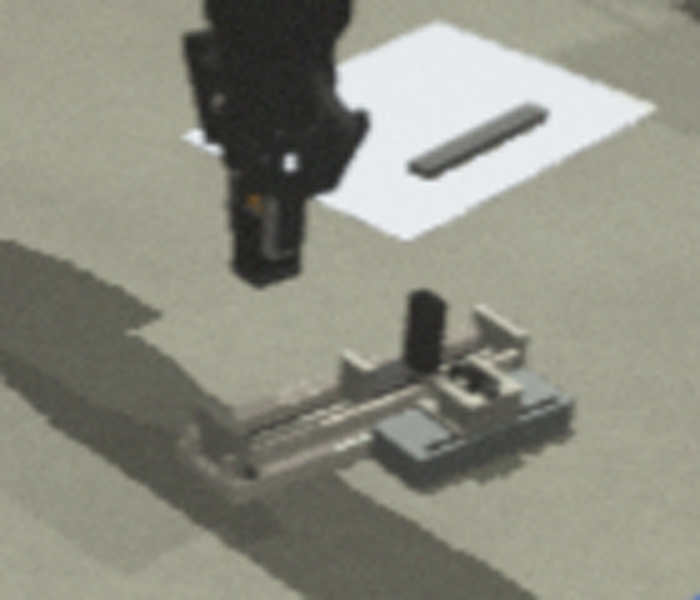

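Emit:
play_rows --targets '[[[0.0025,0.0004,0.02,0,0.018],[0,0,0.03,0,0.018],[0,0,0.02,0,0.018],[0,0,0.0084,0,0.018],[0,0,0.004,0,0.018],[0,0,0.004,0,0.018],[0,0,0,0,0.018]]]'

```text
clock: 25.58
position: [0.5221, 0.1454, 0.0577]
tcp_rot: [[-0.096, 0.995, 0.0], [0.995, 0.096, 0.0], [0.0, 0.0, -1.0]]
force: [0.3, -1.1, -0.5]
width: 0.276
gripper_force: 24.7
```

Emit:
play_rows --targets '[[[0,0,0.003,0,0.018],[0,0,0.003,0,0.018],[0,0,0.003,0,0.018],[0,0,0,0,0.018]]]'

```text
clock: 26.08
position: [0.5217, 0.1454, 0.0481]
tcp_rot: [[-0.096, 0.995, -0.0], [0.995, 0.096, -0.0], [-0.0, -0.0, -1.0]]
force: [0.0, 0.0, 0.0]
width: 0.278
gripper_force: 24.7
```

Emit:
play_rows --targets '[[[0,0,0.002,0,0.018],[0,0,0.002,0,0.018],[0,0,0.002,0,0.018],[0,0,0,0,0.018]]]'

```text
clock: 26.58
position: [0.5218, 0.1454, 0.0422]
tcp_rot: [[-0.096, 0.995, -0.0], [0.995, 0.096, -0.0], [-0.0, -0.0, -1.0]]
force: [0.0, 0.6, 0.4]
width: 0.274
gripper_force: 24.7
```

Emit:
play_rows --targets '[[[0,0,0.002,0,0.018],[0,0,0.002,0,0.018],[0,0,0.002,0,0.018],[0,0,0.001,0,0.018],[0,0,0.001,0,0.018],[0,0,0,0,0.018]]]'

```text
clock: 27.32
position: [0.5219, 0.1454, 0.0344]
tcp_rot: [[-0.096, 0.995, -0.0], [0.995, 0.096, -0.0], [-0.0, -0.0, -1.0]]
force: [0.3, -0.9, -0.5]
width: 0.276
gripper_force: 24.7
```

Emit:
play_rows --targets '[[[0,0,0.001,0,0.018],[0,0,0.001,0,0.018],[0,0,0.001,0,0.018],[0,0,0,0,0.018]]]'

```text
clock: 27.82
position: [0.5219, 0.1454, 0.0314]
tcp_rot: [[-0.096, 0.995, -0.0], [0.995, 0.096, -0.0], [-0.0, -0.0, -1.0]]
force: [-0.2, 0.2, -0.1]
width: 0.277
gripper_force: 24.8
```

Emit:
play_rows --targets '[[[0,0,0.001,0,0.018],[0,0,0.001,0,0.018],[0,0,0,0,0.018]]]'

```text
clock: 28.2
position: [0.522, 0.1454, 0.0299]
tcp_rot: [[-0.096, 0.995, -0.0], [0.995, 0.096, 0.0], [0.0, -0.0, -1.0]]
force: [-3.4, -0.8, 8.1]
width: 0.277
gripper_force: 25.9
```

Emit:
play_rows --targets '[[[0,0,-0.001,0,0.03],[0,0,0,0,0.036],[0,0,0,0,0.036],[0,0,0,0,0.036],[0,0,-0.03,0,0.036],[0,0,-0.04,0,0.05],[0,0,-0.05,0,0.05],[-0.04,-0.004,0,0,0.05]]]'

```text
clock: 29.2
position: [0.524, 0.1082, 0.1538]
tcp_rot: [[-0.101, 0.995, 0.005], [0.995, 0.101, 0.003], [0.003, 0.006, -1.0]]
force: [-0.0, -0.6, 0.0]
width: 0.58
gripper_force: 0.0
```

Emit:
play_rows --targets '[[[-0.045,-0.006,0,0,0.05],[-0.045,-0.006,0,0,0.05],[-0.045,-0.006,0,0,0.05],[-0.045,-0.006,0,0,0.05],[-0.045,-0.006,0,0,0.05],[-0.045,-0.006,0,0,0.05],[-0.045,-0.006,0,0.175,0.05],[-0.03,-0.04,0,0.175,0.05]]]'

```text
clock: 30.2
position: [0.4684, -0.2418, 0.1505]
tcp_rot: [[0.258, 0.966, -0.001], [0.966, -0.258, -0.004], [-0.004, 0.0, -1.0]]
force: [0.1, -1.3, 0.4]
width: 0.584
gripper_force: 0.0
```

Emit:
play_rows --targets '[[[0,-0.04,0,0.1,0.05],[0,0,0,0,0.05],[0,0,0,0,0.05]]]'

```text
clock: 30.58
position: [0.4301, -0.2284, 0.1508]
tcp_rot: [[0.344, 0.939, 0.001], [0.939, -0.344, 0.001], [0.001, 0.001, -1.0]]
force: [0.7, -0.2, -0.1]
width: 0.587
gripper_force: 0.0
```

```bash
python3 go.py .4503 -.2435 .0235 -20
python3 - <<'E'
from h import *
I=get_image("scene");J=get_image("top")
a=cv2.resize(I["frame"][130:210,300:420,::-1],None,fx=6,fy=6,interpolation=cv2.INTER_CUBIC)[:300]
a=cv2.resize(I["frame"][140:190,320:420,::-1],(720,300),interpolation=cv2.INTER_CUBIC)
b=cv2.resize(J["frame"][200:250,160:280,::-1],(720,300),interpolation=cv2.INTER_CUBIC)
cv2.imwrite("pics/g.png",np.vstack([a,b]))
E
```

```text
pos [ 0.4301 -0.2284  0.1508] angle -20.14070501641132 tool delta [-0.0074  0.024   0.1273] twist rad -0.0024557658104501423 q7 8.203207231862157 t 30.575 w 50.11217416162624
```

View pics/g.png

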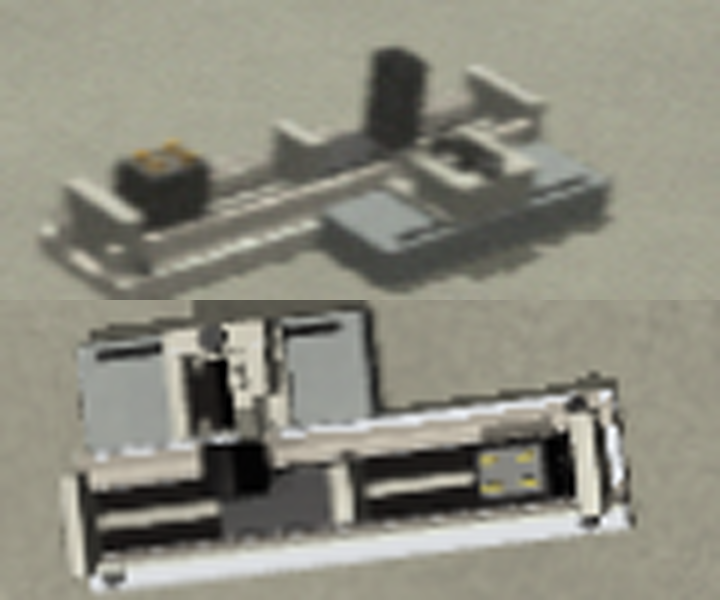

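Emit:
play_rows --targets '[[[-0.0074,0.024,0.01,0,0.05],[0,0,0.03,0,0.05],[0,0,0.04,0,0.05],[0,0,0.025,0,0.05],[0,0,0.015,0,0.05],[0,0,0.007,0,0.05],[0,0,0,0,0.05],[0,0,0,0,0.04]]]'

```text
clock: 31.68
position: [0.4498, -0.2445, 0.0242]
tcp_rot: [[0.346, 0.938, 0.001], [0.938, -0.346, -0.0], [0.0, 0.001, -1.0]]
force: [0.1, 0.4, -0.0]
width: 0.47
gripper_force: 0.0
```

Emit:
play_rows --targets '[[[0,0,0,0,0.03],[0,0,0,0,0.018],[0,0,0,0,0.018],[0,0,0,0,0.018],[0,0,0,0,0.018]]]' --force 25

```text
clock: 32.3
position: [0.4497, -0.2443, 0.0241]
tcp_rot: [[0.346, 0.938, 0.001], [0.938, -0.346, 0.0], [0.001, 0.001, -1.0]]
force: [-1.4, 0.6, 6.9]
width: 0.272
gripper_force: 25.6
```

```bash
python3 go.py .4503 -.2435 .0235 -20
python3 - <<'E'
from h import *
J=get_image("top");im=J["frame"][...,::-1].copy()
m=cv2.inRange(cv2.cvtColor(im,cv2.COLOR_BGR2HSV),(18,90,60),(35,255,255))
m[:215]=0;m[240:]=0;m[:,:225]=0;m[:,260:]=0
n,l,st,ce=cv2.connectedComponentsWithStats(m)
P=[at_z(J,ce[k],.055)[:2] for k in range(1,n)];print(np.round(P,4),np.mean(P,0))
E
```

```text
pos [ 0.4497 -0.2443  0.0241] angle -20.272891045272683 tool delta [0.001  0.0003 0.0006] twist rad -0.004762847239217038 q7 26.611167373182518 t 32.3 w 23.200507706679684
[[0.5267 0.1398]
 [0.5263 0.1537]
 [0.5148 0.1539]
 [0.5168 0.1388]] [0.52115483 0.14655498]
```

Emit:
play_rows --targets '[[[0,0,-0.02,0,0.018],[0,0,-0.04,0,0.018],[0,0,-0.04,-0.15,0.018],[0,0,-0.02,-0.15,0.018],[0,0,0,-0.15,0.018],[0.0416,0.0109,0,0,0.018],[0.0416,0.0109,0,0,0.018],[0.0416,0.0109,0,0,0.018]]]'

```text
clock: 33.35
position: [0.4697, -0.1156, 0.1435]
tcp_rot: [[-0.095, 0.995, 0.0], [0.995, 0.095, 0.001], [0.001, 0.001, -1.0]]
force: [0.4, 0.2, -0.6]
width: 0.275
gripper_force: 24.8
```

Emit:
play_rows --targets '[[[0.0416,0.0109,0,0,0.018],[0.0416,0.0109,0,0,0.018],[0.0416,0.0109,0,0,0.018],[0.0416,0.0109,0,0,0.018],[0.0416,0.0109,0,0,0.018],[0.0416,0.0109,0,0,0.018],[0.0416,0.0109,0,0,0.018],[0,0,0,0,0.018]]]'

```text
clock: 34.35
position: [0.5173, 0.1841, 0.143]
tcp_rot: [[-0.101, 0.995, -0.0], [0.995, 0.101, -0.0], [-0.0, -0.0, -1.0]]
force: [0.3, -0.3, -1.2]
width: 0.271
gripper_force: 24.8
```

Emit:
play_rows --targets '[[[0,0,0,0,0.018],[0,0,0,0,0.018]]]'

```text
clock: 34.6
position: [0.5178, 0.1789, 0.1435]
tcp_rot: [[-0.094, 0.996, -0.0], [0.996, 0.094, 0.0], [0.0, -0.0, -1.0]]
force: [-0.4, -0.2, -0.0]
width: 0.276
gripper_force: 24.8
```

```bash
python3 go.py .5182 .1807 .078 5.5
```

```text
pos [0.5178 0.1789 0.1435] angle 5.391195198276688 tool delta [0.0018 0.0006 0.0655] twist rad -0.001899002032051594 q7 -8.503730675291552 t 34.6 w 23.573947167677034
```

Emit:
play_rows --targets '[[[0.0018,0.0006,0.02,0,0.018],[0,0,0.025,0,0.018],[0,0,0.015,0,0.018],[0,0,0.0055,0,0.018],[0,0,0.004,0,0.018],[0,0,0.004,0,0.018],[0,0,0.004,0,0.018],[0,0,0,0,0.018]]]'

```text
clock: 35.6
position: [0.5181, 0.1821, 0.0658]
tcp_rot: [[-0.096, 0.995, -0.0], [0.995, 0.096, -0.0], [-0.0, -0.0, -1.0]]
force: [0.2, -0.4, -1.5]
width: 0.273
gripper_force: 24.8
```

```bash
python3 go.py .5182 .1807 .055 5.5
```

```text
pos [0.5181 0.1821 0.0658] angle 5.503753177547344 tool delta [-0.0014 -0.      0.0108] twist rad 6.550530561297837e-05 q7 -4.329496706017652 t 35.6 w 23.28399453774339
```

Emit:
play_rows --targets '[[[-0.0012,0,0.004,0,0.018],[0,0,0.003,0,0.018],[0,0,0.003,0,0.018],[0,0,0.003,0,0.018],[0,0,0.003,0,0.018],[0,0,0,0,0.018]]]'

```text
clock: 36.35
position: [0.5182, 0.1808, 0.0497]
tcp_rot: [[-0.096, 0.995, -0.0], [0.995, 0.096, -0.0], [-0.0, -0.0, -1.0]]
force: [-0.3, -0.6, -0.7]
width: 0.27
gripper_force: 24.8
```

Emit:
play_rows --targets '[[[0,0,0.002,0,0.018],[0,0,0.002,0,0.018],[0,0,0.002,0,0.018],[0,0,0.002,0,0.018],[0,0,0,0,0.018]]]'

```text
clock: 36.98
position: [0.5182, 0.1808, 0.0418]
tcp_rot: [[-0.096, 0.995, -0.0], [0.995, 0.096, -0.0], [-0.0, -0.0, -1.0]]
force: [0.1, 0.1, -0.6]
width: 0.278
gripper_force: 24.8
```

Emit:
play_rows --targets '[[[0,0,0.002,0,0.018],[0,0,0.002,0,0.018],[0,0,0.002,0,0.018],[0,0,0.002,0,0.018],[0,0,0.001,0,0.018],[0,0,0,0,0.018]]]'

```text
clock: 37.72
position: [0.5183, 0.1808, 0.0328]
tcp_rot: [[-0.096, 0.995, -0.0], [0.995, 0.096, -0.0], [-0.0, -0.0, -1.0]]
force: [0.4, 1.4, -0.5]
width: 0.277
gripper_force: 24.8
```

Emit:
play_rows --targets '[[[0,0,0.001,0,0.018],[0,0,0.001,0,0.018],[0,0,0.001,0,0.018],[0,0,0.0005,0,0.018],[0,0,0,0,0.018]]]'

```text
clock: 38.35
position: [0.5184, 0.1809, 0.0298]
tcp_rot: [[-0.096, 0.995, -0.0], [0.995, 0.096, 0.0], [0.0, -0.0, -1.0]]
force: [-3.1, -1.2, 5.2]
width: 0.281
gripper_force: 25.7
```

Emit:
play_rows --targets '[[[0,0,-0.001,0,0.03],[0,0,0,0,0.036],[0,0,0,0,0.036],[0,0,0,0,0.036],[0,0,-0.03,0,0.036],[0,0,-0.04,0,0.05],[0,0,-0.05,0,0.05],[0,0,0,-0.175,0.05]]]'

```text
clock: 39.35
position: [0.5205, 0.1816, 0.1541]
tcp_rot: [[-0.27, 0.963, 0.005], [0.963, 0.27, 0.003], [0.002, 0.006, -1.0]]
force: [0.2, -0.3, -1.3]
width: 0.584
gripper_force: 0.0
```

Emit:
play_rows --targets '[[[0,0,0,-0.1745,0.05],[0,0,0,-0.1745,0.05],[0,0,0,-0.1745,0.05],[0,0,0,-0.1745,0.05],[0,0,0,-0.1745,0.05],[0,0,0,-0.1745,0.05],[0,0,0,-0.1745,0.05],[0,0,0,-0.1745,0.05]]]'

```text
clock: 40.35
position: [0.5183, 0.1808, 0.1504]
tcp_rot: [[-0.995, -0.102, -0.0], [-0.102, 0.995, -0.0], [0.0, -0.0, -1.0]]
force: [0.5, 0.5, 0.8]
width: 0.584
gripper_force: 0.0
```

Emit:
play_rows --targets '[[[-0.0157,0.04,0,0,0.05],[0,0.0318,0,0,0.05],[0,0,0,0,0.05],[0,0,0,0,0.05]]]'

```text
clock: 40.85
position: [0.5271, 0.2531, 0.1503]
tcp_rot: [[-0.995, -0.096, -0.0], [-0.096, 0.995, -0.001], [0.0, -0.001, -1.0]]
force: [0.1, -0.7, -0.0]
width: 0.59
gripper_force: 0.0
```

```bash
python3 go.py .5271 .2541 .0575 95.5
python3 - <<'E'
from h import *
I=get_image("scene")
cv2.imwrite("pics/h.png",cv2.resize(I["frame"][120:190,310:420,::-1],None,fx=7,fy=7,interpolation=cv2.INTER_CUBIC))
E
```

```text
pos [0.5271 0.2531 0.1503] angle 95.48525433972354 tool delta [-0.0001  0.0011  0.0928] twist rad -0.0002573603222045272 q7 73.14965278848777 t 40.85 w 50.3473589970954
```

View pics/h.png

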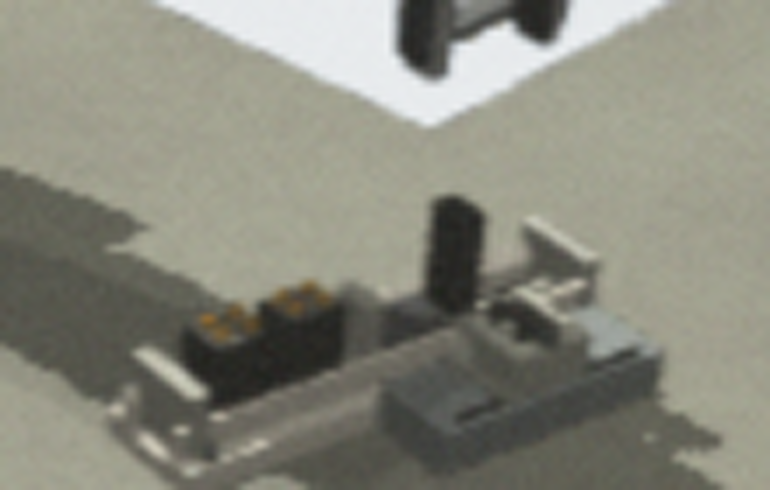

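Emit:
play_rows --targets '[[[0,0.0005,0.03,0,0.05],[0,0,0.03,0,0.05],[0,0,0.022,0,0.05],[0,0,0.0095,0,0.05],[0,0,0,0,0.05],[0,0,0,0,0.025],[0,0,0,0,0.01],[0,0,0,0,0.01]]]'

```text
clock: 41.9
position: [0.5276, 0.2541, 0.0599]
tcp_rot: [[-0.995, -0.096, 0.001], [-0.096, 0.995, 0.0], [-0.001, 0.0, -1.0]]
force: [-0.5, -2.8, 6.8]
width: 0.158
gripper_force: 29.2
```

Emit:
play_rows --targets '[[[0,0,0,0,0.01],[0,0,0,0,0.01]]]'

```text
clock: 42.15
position: [0.5276, 0.2541, 0.0599]
tcp_rot: [[-0.995, -0.096, 0.001], [-0.096, 0.995, 0.0], [-0.001, 0.0, -1.0]]
force: [-1.2, -3.2, 6.4]
width: 0.16
gripper_force: 29.2
```

Emit:
play_rows --targets '[[[0,0.001,0,0,0.01],[0,0.001,0,0,0.01],[0,0.001,0,0,0.01],[0,0.001,0,0,0.01],[0,0,0,0,0.01]]]'

```text
clock: 42.78
position: [0.5274, 0.2562, 0.0599]
tcp_rot: [[-0.996, -0.094, 0.001], [-0.094, 0.996, -0.002], [-0.0, -0.002, -1.0]]
force: [-0.7, -8.1, 8.5]
width: 0.159
gripper_force: 29.5
```

Emit:
play_rows --targets '[[[0.002,0,0,0,0.01],[0.002,0,0,0,0.01],[0.002,0,0,0,0.01],[0.002,0,0,0,0.01],[0,0,0,0,0.01]]]'

```text
clock: 43.4
position: [0.5199, 0.2555, 0.0599]
tcp_rot: [[-0.996, -0.094, 0.002], [-0.094, 0.996, -0.002], [-0.002, -0.002, -1.0]]
force: [1.3, -8.2, 7.7]
width: 0.157
gripper_force: 29.2
```

Emit:
play_rows --targets '[[[0.002,0,0,0,0.01],[0.002,0,0,0,0.01],[0.002,0,0,0,0.01],[0.0007,0,0,0,0.01],[0,0,0,0,0.01]]]'

```text
clock: 44.02
position: [0.5134, 0.2548, 0.0599]
tcp_rot: [[-0.996, -0.094, 0.002], [-0.094, 0.996, -0.001], [-0.002, -0.002, -1.0]]
force: [0.9, -8.2, 6.0]
width: 0.158
gripper_force: 29.1
```

Emit:
play_rows --targets '[[[0.001,0,0,0,0.01],[0.001,0,0,0,0.01],[0,0,0,0,0.01]]]'

```text
clock: 44.4
position: [0.5131, 0.2546, 0.06]
tcp_rot: [[-0.996, -0.094, 0.005], [-0.094, 0.996, -0.001], [-0.005, -0.002, -1.0]]
force: [8.9, -6.4, -1.4]
width: 0.16
gripper_force: 28.2
```

Emit:
play_rows --targets '[[[-0.0007,-0.002,0,0,0.01],[0,-0.002,0,0,0.01],[0,-0.002,0,0,0.01],[0,-0.002,0,0,0.01],[0,0,0,0,0.01]]]'

```text
clock: 45.02
position: [0.514, 0.2466, 0.06]
tcp_rot: [[-0.996, -0.094, 0.004], [-0.094, 0.996, -0.001], [-0.004, -0.002, -1.0]]
force: [5.8, -7.4, 2.2]
width: 0.157
gripper_force: 28.5
```

Past the tooth freely. Continue easing.

Emit:
play_rows --targets '[[[0,-0.003,0,0,0.01],[0,-0.003,0,0,0.01],[0,-0.003,0,0,0.01],[0,-0.003,0,0,0.01],[0,0,0,0,0.01]]]'

```text
clock: 45.65
position: [0.5151, 0.2349, 0.06]
tcp_rot: [[-0.996, -0.094, 0.004], [-0.094, 0.996, -0.001], [-0.004, -0.001, -1.0]]
force: [6.0, -7.8, 1.6]
width: 0.157
gripper_force: 28.4
```

Emit:
play_rows --targets '[[[0,-0.002,0,0,0.01],[0,-0.002,0,0,0.01],[0,-0.002,0,0,0.01],[0,-0.001,0,0,0.01],[0,0,0,0,0.01]]]'

```text
clock: 46.28
position: [0.5158, 0.2285, 0.06]
tcp_rot: [[-0.996, -0.094, 0.004], [-0.094, 0.996, -0.0], [-0.004, -0.001, -1.0]]
force: [7.1, -5.8, 0.4]
width: 0.152
gripper_force: 28.4
```

Emit:
play_rows --targets '[[[0,-0.001,0,0,0.01],[0,-0.001,0,0,0.01],[0,-0.001,0,0,0.01],[0,0,0,0,0.01]]]'

```text
clock: 46.78
position: [0.516, 0.2259, 0.06]
tcp_rot: [[-0.995, -0.095, 0.004], [-0.095, 0.996, -0.0], [-0.004, -0.001, -1.0]]
force: [6.1, -3.6, -0.0]
width: 0.155
gripper_force: 28.3
```

Emit:
play_rows --targets '[[[0,-0.001,0,0,0.01],[0,-0.001,0,0,0.01],[0,0,0,0,0.01]]]'

```text
clock: 47.15
position: [0.516, 0.2256, 0.06]
tcp_rot: [[-0.995, -0.096, 0.005], [-0.096, 0.995, 0.002], [-0.005, 0.001, -1.0]]
force: [7.8, 1.6, -2.5]
width: 0.156
gripper_force: 28.0
```

Emit:
play_rows --targets '[[[-0.0015,0,0,0,0.01],[0,0,0,0,0.01],[0,0,0,0,0.025],[0,0,0,0,0.04],[0,0,0,0,0.05],[0,0,-0.03,0,0.05],[0,0,-0.05,0,0.05],[0,0,-0.05,0,0.05]]]'

```text
clock: 48.15
position: [0.5149, 0.2248, 0.1901]
tcp_rot: [[-0.995, -0.096, -0.001], [-0.096, 0.995, -0.001], [0.001, -0.001, -1.0]]
force: [0.2, 1.3, 0.4]
width: 0.586
gripper_force: 0.0
```

Emit:
play_rows --targets '[[[0,0.05,0,0,0.05],[0,0.05,0,0,0.05],[0,0.05,0,0,0.05],[0,0,0,0,0.05],[0,0,0,0,0.05]]]'

```text
clock: 48.78
position: [0.501, 0.3736, 0.1885]
tcp_rot: [[-0.995, -0.096, -0.0], [-0.096, 0.995, -0.001], [0.0, -0.001, -1.0]]
force: [0.8, -0.9, -0.1]
width: 0.584
gripper_force: 0.0
```

Run:
```python
from h import *
I=get_image("scene");J=get_image("top")
a=cv2.resize(I["frame"][140:190,320:420,::-1],(720,300),interpolation=cv2.INTER_CUBIC)
b=cv2.resize(J["frame"][200:250,160:280,::-1],(720,300),interpolation=cv2.INTER_CUBIC)
cv2.imwrite("pics/i.png",np.vstack([a,b]))
```

```text
(no output)
```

View pics/i.png

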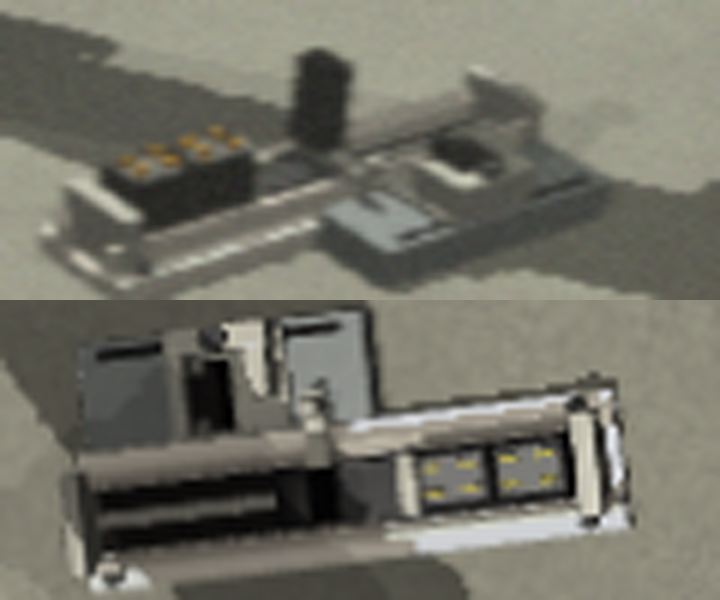

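Both relays stand upright and clamped between the gate (col ~575) and the pad (col ~405). The handle is central at about (320, 490).

```bash
python3 -c "
from rig import close_job
print(close_job())"
```

```text
the job is handed in; nothing more can be done
None
```

The job is handed in. Both relays stand upright, clamped between the gate and the follower (reading about 0.054). The handle is unhooked, the gripper is clear, and the robot's clock read about 49 s of the 72 s allowed; the judge's verdict was not shown to me.

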